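# Garlic in the pan, timer on twenty minutes

## Task

Set the garlic bulb down in the empty frying pan without dropping it, and let go of it. Then set the kitchen timer to 20 minutes: twist its dial clockwise past the 30-minute top mark first, and only then back down to the 20-minute mark. Do not knock over or push about the tomato, the spice jar, the black tumbler or the pan.

Things in the scene. Friction and masses are not known exactly. Their poses are not given: they have to be found in the camera images.
- garlic_centre (a point): centre of the loose garlic bulb, half-way up: pale, roughly round, 60 x 57 mm across and 58 mm high with a narrow stalk on top, about 40 g; it stands upright on the worktop, z axis up. It and the tomato may swap places.
- pan_in (a point): centre of the inner floor of the loose black frying pan (bowl 208 mm across outside at the rim, about 170 mm clear across the floor, rim 56 mm above the worktop, floor 4 mm above it, 0.8 kg). Site z is up; the long handle leaves the bowl along the point's -y direction, to the robot's left, 200 mm long, 38 to 65 mm above the worktop.
- timer: kitchen timer, fixed: a grey foot 135 x 112 mm carrying a white round case 132 mm across, whose flat face leans back 35 degrees from level and looks up and towards the robot; 118 mm high at the back, face centre 80 mm above the worktop. Origin at the underside below the face centre; x away from the reader, z up.
- dial_grip (a point): point on the dial's turning axis at grip height: 30 mm off the face, 11 mm below the top of the black bar grip (72 mm long, 14 mm thick) and 22 mm above the aluminium disc (86 mm across) that carries it. Turns with the dial: z out of the face along the axis (35 degrees from vertical), x along the bar to its pointer end (black nib, white stripe), y across the bar.
- dial (a joint): dial angle, rad, growing clockwise seen facing it: 0.06 a minute. Seven black marks 5 minutes apart, long at 0 (upper left), 10, 20, 30 (upper right), short at 5, 15, 25. 0.9 (15 min) points straight up the face, 1.2 is 20 min, 1.8 the 30-minute top mark, solid stop at 2.05. Starts at 6 to 14 minutes; friction 0.06 N m holds it where it is left.
- tomato: loose red tomato, 68 mm across, 71 mm high, to be left alone; origin at its underside.
- spice_jar: loose upright spice jar, 44 mm across, 106 mm high, between and behind timer and pan, to be left alone; origin at its underside.
- tumbler: loose black plastic tumbler, 78 mm across, 75 mm high, at the right front, to be left alone; origin at its underside.
Mind the look-alikes: they are no part of the job. What is shaped like the part that bears garlic_centre but green is not meant.

How it is judged:
On the way, in this order (a step that is already met when the one before it is completed fails the run):
1. the garlic lies in the pan, let go (horizontal distance between garlic_centre and pan_in below 0.085 m and height (world z) of garlic_centre below 0.058 m and contact force between the fingers and garlic below 0.5 N), for 0.2 s.
2. the dial has been twisted past the 30-minute top mark (value of joint dial above 1.815 rad).
At the end, for the whole second after the job is handed in: the garlic rests in the pan (its centre within 85 mm of the middle of the pan and below the rim), and the dial, wound past the 30-minute mark after the garlic went in, stands still at 20 minutes within 1.5 minutes (0.09 rad), released (all of step 1 and value of joint dial between 1.11 and 1.29 rad and velocity of joint dial between -0.05 and 0.05 rad/s and contact force between the fingers and dial below 0.5 N and linear speed of garlic below 0.03 m/s); the robot touches nothing.
It fails at once if the garlic is dropped into the pan (horizontal distance between garlic_centre and pan_in below 0.1 m and linear speed of garlic above 0.9 m/s and height (world z) of garlic_centre below 0.12 m and contact force between the fingers and garlic below 0.5 N).
It fails at once if the tomato, the spice jar or the tumbler is pushed away or knocked over (moved over 30 mm or tilted over 0.5 rad) (distance of any of tomato, spice_jar, tumbler from where it was at the start of the episode above 0.03 m or angle between any of spice_jar, tumbler's own z axis and vertical above 0.5 rad).
It fails at once if the pan is pushed more than 40 mm (distance of pan_in from where it was at the start of the episode above 0.04 m).
It also fails if it takes over 48 s, if anything falls off the work surface, if the arm or the gripper's body presses on something with over 40 N, if the wrist force passes 120 N, or if a joint passes its speed limit or range.

## Robot

A 6-joint arm with a two-finger parallel gripper is mounted at the origin on a cart in front of the work surface, level with it; the furniture and walls round the work are solid. World frame = base frame: x ahead of the robot, y to its left, z up, the work surface at z = 0. Lengths are in m, angles in rad, forces in N, time in s.
With the tool pointing down it reaches from about 0.3 to 0.875 m from the base axis. Payload 6.4 kg.
Tool frame: the origin (TCP) lies where the fingers leave the gripper's body, on its centre line; the fingertips stand 73 mm ahead of it and the grasp point (between the pads) lies 54 mm ahead of it; z points along the fingers, y is the direction in which the jaws open and shut (so a half turn about z gives the same grasp; the last joint's range is limited). The gripper opens to 85 mm and grips with 20 to 120 N. Pads are 22 mm wide; open, the fingers measure 114 mm over their backs; the gripper's body (76 mm by 85 mm) begins 54 mm behind the grasp point. The pads swing forward as they close: fully open they stand 13 mm farther back than shut.
Start: joints at [1.114, 0.181, 1.607, -0, 1.354, -0.206], TCP at [0.143, 0.557, 0.304] pointing down, gripper open.
Joint ranges: [-2.99, 2.99], [-0.89, 2.07], [0.3, 2.58], [-1.14, 4.28], [0, 2.63], [-3.12, 3.12]. Speed limits (rad/s): [2.57, 2.57, 3.01, 3.14, 3.14, 3.14].

## Interface

Orientations are given as a rotation vector (axis times angle).
In Python, from rig import env gives the robot as it stands. The module is installed in compiled form; this text tells all that it offers.
- The arm moves only by the tool jog_arm, never from a script. Its argument "motion" is a list of rows, each a list of 3 entries, a list of its own where there are three numbers: the finger opening in cm, from 0 to 8.54, then the shift along the tool's x, y, z in cm, then the turn about the tool's z in rad. In form: [[grip, [tx, ty, tz], roll], ...]. A call has 1 to 20 rows; each row is the pose to reach, as a shift and turn from the pose measured when the call began, along the tool's axes at that moment; what a row does not reach only later rows make up. A row lasts 1/12 s, in which the tool goes at most 41.7 mm and 7.16 degrees, less where a joint would pass 70% of its speed; a pose out of reach is approached as far as the arm can. A call with a gripper value outside its range is refused whole. The fingers move at their own pace and stop on an object; "squeeze" is the grip in N (left out, the last holds). Time passes only in rows, so rows that repeat a pose let the fingers close. It gives the time, the measured TCP pose, the force and the opening at its end, in the units of the state.
- env.observe(): the state, without advancing time (a new reading comes with each control period).
- env.read_camera(name): name is "side" or "top" or "wrist"; returns a dict with "color" (480x640x3 uint8, blue, green, red), "fovy" (degrees; the focal length in pixels is half the picture's height over the tangent of half this angle, whatever the lens; pixels are square), "cx", "cy" (the principal point, pixels), "rvec" (rotation vector, rad) and "tvec" (3), from world to camera coordinates, as OpenCV has them. Camera axes: x right, y down, z forward; pixel columns grow to the right and rows downward; lengths in m; the calibration is good to about 2 mm. A picture is of the moment at which its call begins. There is no depth.
- env.sign_off(): hands the job in, once; it reports no verdict.
Trained networks look in the newest picture that a camera, given by its name, has taken for a name from the list of things; names that differ only in an ending like _2 or _b are one class to them, and where a whole thing is asked for, a point or a joint stands for the part that bears it (a point fixed in the world has none). Each returns a list of dicts, best first, with "confidence" (0 to 1); they miss things now and then, are a little off and sometimes report something else, mostly with a low value. They report only what shows in the picture. A call takes as long as a camera call. They do not tell look-alikes from the thing itself.
- env.look_for(query, camera): "rect" ([left, top, width, height] in pixels, round what is visible of it).
- env.pinpoint(query, camera): "point" ([column, row] in pixels: a listed point, or the origin of a listed thing).
The state is a dict: "time_s": time; "joint_positions": joint angles; "joint_vel": joint speeds; "effort": joint torques, N m; "eef_pos": TCP position; "tcp_rot": TCP orientation; "contact_force": force on the tool from outside, world axes, zero at the start; "moment": the same for the moment, N m; "gripper_width": finger opening in m.
Only numpy, scipy, OpenCV 4.12 (cv2) and the standard library are available. Lean on these libraries where they do the work, as an engineer would, in place of code of your own. Each camera call takes 0.05 s, during which the arm holds its last target. There are 200 camera calls.

## Working session

There is one attempt and no reset: what is moved stays moved. The work goes in short steps, Python scripts to look and compute and a tool call to move; the robot and the scene stay as the last step left them, time stands still between calls to the robot, and variables do not carry over. Pictures are saved under pics/ and viewed, about 8 in all and at most 12, crops included, and the job is handed in when it is done.

Besides the shell and the picture viewer there is one more tool, called after "Call:" as a command line: name --argument value ..., lists and objects as JSON in quotes. jog_arm: Moves the arm, as the interface text tells. Its arguments: {"type":"object","properties":{"motion":{"type":"array","items":{"type":"array"}},"squeeze":{"type":"number"}},"required":["motion"]}

```bash
mkdir -p pics
cat > h.py <<'E'
import numpy as np, cv2
from rig import env
def cam(n):
    c=env.read_camera(n); R=cv2.Rodrigues(np.array(c["rvec"],float))[0]; t=np.array(c["tvec"],float)
    f=240/np.tan(np.radians(c["fovy"])/2); return c,R,t,f
def ray(C,p):
    c,R,t,f=C; d=R.T@np.array([(p[0]-c["cx"])/f,(p[1]-c["cy"])/f,1]); return -R.T@t,d
def atz(C,p,z):
    o,d=ray(C,p); return o+d*(z-o[2])/d[2]
def proj(C,X):
    c,R,t,f=C; q=R@np.array(X)+t; return np.array([c["cx"]+f*q[0]/q[2],c["cy"]+f*q[1]/q[2]])
def tri(C1,p1,C2,p2):
    o1,d1=ray(C1,p1);o2,d2=ray(C2,p2)
    s=np.linalg.lstsq(np.c_[d1,-d2],o2-o1,rcond=None)[0]
    a,b=o1+s[0]*d1,o2+s[1]*d2; return (a+b)/2,np.linalg.norm(a-b)
E
python3 - <<'E'
from h import *
np.set_printoptions(precision=3,suppress=True)
C={n:cam(n) for n in("top","side")}
for n in C:
    cv2.imwrite(f"pics/{n}0.png",C[n][0]["color"])
    print(n,-C[n][1].T@C[n][2])
    for q in("garlic_centre","pan_in","timer","dial_grip","tomato","spice_jar","tumbler"):
        print(n,q,[(np.round(r["point"],1).tolist(),round(r["confidence"],2)) for r in env.pinpoint(q,n)[:3]])
print(env.observe())
E
```

```text
top [0.45  0.005 0.961]
top garlic_centre [([341.5, 277.8], 0.89), ([325.5, 340.3], 0.67)]
top pan_in [([214.3, 213.5], 0.9)]
top timer [([376.4, 212.1], 0.93)]
top dial_grip [([384.2, 211.3], 0.87)]
top tomato [([254.4, 306.9], 0.75), ([341.3, 281.2], 0.48)]
top spice_jar []
top tumbler [([446.7, 307.7], 0.72)]
side [ 0.258 -0.772  0.408]
side garlic_centre [([279.3, 277.8], 0.95), ([212.7, 280.5], 0.61)]
side pan_in [([302.8, 233.6], 0.82)]
side timer [([363.0, 301.7], 0.92)]
side dial_grip [([354.2, 242.6], 0.67)]
side tomato [([236.1, 261.7], 0.68)]
side spice_jar []
side tumbler [([284.5, 363.0], 0.71)]
{'time_s': 0.8, 'joint_positions': array([ 1.114,  0.181,  1.607,  0.   ,  1.354, -0.206]), 'joint_vel': array([-0.   ,  0.001,  0.001, -0.001,  0.001,  0.001]), 'effort': array([ -0.   , -44.479, -35.167,  -0.   ,   0.   ,  -0.   ]), 'eef_pos': array([0.143, 0.557, 0.304]), 'tcp_rot': array([-0.393, -3.117,  0.   ]), 'contact_force': array([-0.602, -0.254, -0.071]), 'moment': array([ 0.007, -0.041, -0.03 ]), 'gripper_width': 0.08541578077860448}
```

View pics/top0.png

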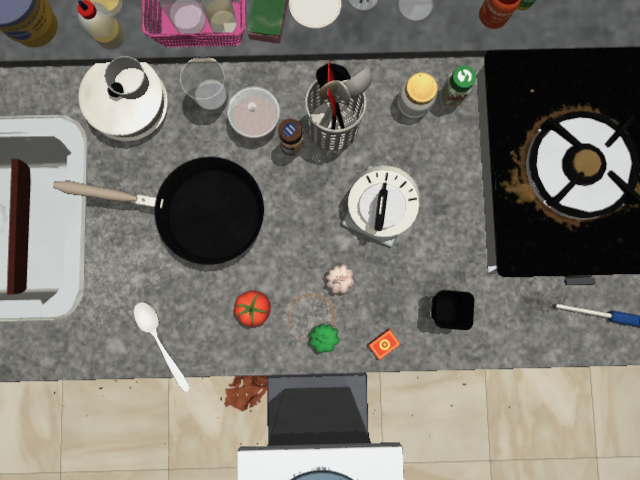

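View pics/side0.png

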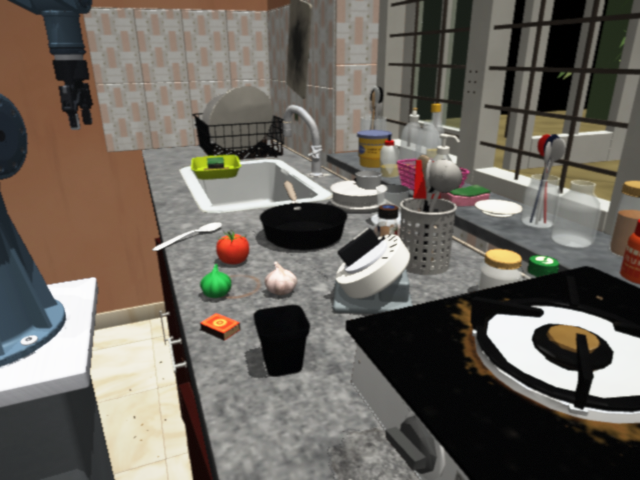

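Run:
```python
from h import *
np.set_printoptions(precision=3,suppress=True)
T=cam("top");S=cam("side")
for n,a,b in(("garlic",(341.5,277.8),(279.3,277.8)),("g2",(325.5,340.3),(212.7,280.5)),("pan",(214.3,213.5),(302.8,233.6)),("timer",(376.4,212.1),(363,301.7)),("dial",(384.2,211.3),(354.2,242.6)),("tom",(254.4,306.9),(236.1,261.7)),("tumb",(446.7,307.7),(284.5,363))):
    print(n,*tri(T,a,S,b))
```

```text
garlic [ 0.472 -0.049  0.03 ] 0.0021284814053709675
g2 [ 0.356 -0.015  0.032] 0.0006951425208157859
pan [0.608 0.199 0.007] 0.00025045446590208227
timer [ 0.604 -0.126 -0.008] 0.0020510231422544247
dial [ 0.586 -0.124  0.11 ] 0.0035246589011639017
tom [ 0.424  0.122 -0.001] 0.006317585844766146
tumb [ 0.411 -0.256  0.005] 0.002142906661501362
```

The top view shows two garlic-shaped bulbs: a pale one at (341,278) and a green one at (325,340). Only the pale one fits the description, so I'm using garlic ≈ (0.472, -0.049, 0.03). The pan is at (214,213), the timer at (384,207) and yawed clockwise, the tumbler at (447,308) and the spice jar at about (291,135). The side view agrees, with the pale bulb at (280,280) and the green one at (215,282). I'll hover over the garlic and confirm it in a wrist crop.

Call:
jog_arm --motion '[[8.5,[-46.9,-50.6,10.0],-0.25],[8.5,[-46.9,-50.6,10.0],-0.25],[8.5,[-46.9,-50.6,10.0],-0.25],[8.5,[-46.9,-50.6,10.0],-0.25],[8.5,[-46.9,-50.6,10.0],-0.25],[8.5,[-46.9,-50.6,10.0],-0.25],[8.5,[-46.9,-50.6,10.0],-0.25],[8.5,[-46.9,-50.6,10.0],-0.25],[8.5,[-46.9,-50.6,10.0],-0.25],[8.5,[-46.9,-50.6,10.0],-0.25],[8.5,[-46.9,-50.6,10.0],-0.25],[8.5,[-46.9,-50.6,10.0],-0.25],[8.5,[-46.9,-50.6,10.0],-0.25],[8.5,[-46.9,-50.6,10.0],-0.25],[8.5,[-46.9,-50.6,10.0],-0.25],[8.5,[-46.9,-50.6,10.0],-0.25],[8.5,[-46.9,-50.6,10.0],-0.25],[8.5,[-46.9,-50.6,10.0],-0.25],[8.5,[-46.9,-50.6,10.0],-0.25],[8.5,[-46.9,-50.6,10.0],-0.25]]'

```text
time_s: 2.57
eef_pos: [0.471, -0.0494, 0.2036]
tcp_rot: [-0.002, -3.141, -0.001]
contact_force: [-0.3, -0.1, 0.3]
gripper_width: 0.0843
```

Run:
```python
from h import *
np.set_printoptions(precision=3,suppress=True)
W=cam("wrist")
cv2.imwrite("pics/w1.png",W[0]["color"])
print(W[0]["fovy"],-W[1].T@W[2])
for r in env.pinpoint("garlic_centre","wrist"): print(r, atz(W,r["point"],.029))
for q in("dial_grip","timer"):
  for r in env.pinpoint(q,"wrist"): print(q,r)
print(env.look_for("garlic_centre","wrist"))
o=env.observe();print(o["time_s"],o["eef_pos"],o["tcp_rot"],o["joint_positions"])
```

```text
61.224471332092605 [ 0.398 -0.049  0.273]
{'point': [316.9, 251.7], 'confidence': 0.8} [ 0.473 -0.048  0.029]
{'point': [379.4, 56.4], 'confidence': 0.69} [ 0.36  -0.013  0.029]
{'point': [572.9, 162.7], 'confidence': 0.42} [0.418 0.103 0.029]
timer {'point': [216.8, 403.3], 'confidence': 0.75}
[{'rect': [274.6, 202.4, 87.2, 92.8], 'confidence': 0.94}, {'rect': [328.7, 0.8, 100.5, 110.9], 'confidence': 0.93}]
2.8167 [ 0.471 -0.049  0.204] [-0.001  3.141 -0.   ] [-0.354  0.073  1.946  0.     1.122 -1.926]
```

View pics/w1.png

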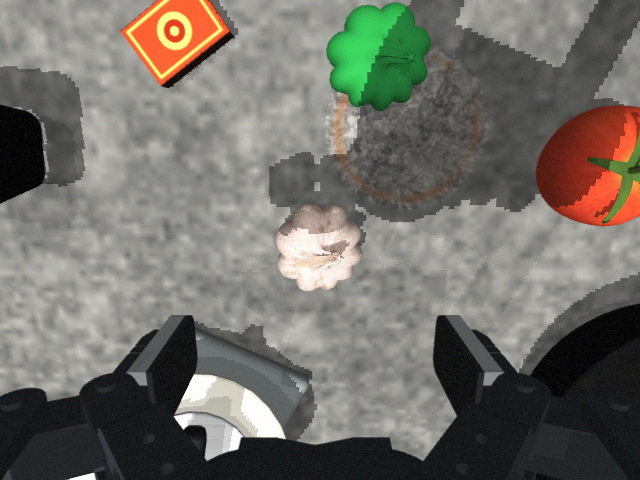

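The wrist view shows the pale garlic at (317,252), which gives (0.473, -0.048) and agrees with the first fix. The green look-alike is at (378,56). The fingers have room around the garlic, so I'll descend and grip.

Call:
jog_arm --motion '[[8.5,[-0.2,0.1,4],0],[8.5,[-0.2,0.1,8],0],[8.5,[-0.2,0.1,11],0],[8.5,[-0.2,0.1,12.4],0],[8.5,[-0.2,0.1,12.4],0],[4.5,[-0.2,0.1,12.4],0],[4.5,[-0.2,0.1,12.4],0],[4.5,[-0.2,0.1,12.4],0],[4.5,[-0.2,0.1,12.4],0],[4.5,[-0.2,0.1,12.4],0],[4.5,[-0.2,0.1,12.4],0],[4.5,[-0.2,0.1,12.4],0],[4.5,[-0.2,0.1,12.4],0]]' --squeeze 30

```text
time_s: 3.9
eef_pos: [0.4746, -0.0478, 0.0823]
tcp_rot: [-0.002, 3.138, -0.002]
contact_force: [-1.5, 1.7, 6.2]
gripper_width: 0.0533
```

Call:
jog_arm --motion '[[4.5,[0,0,-3],0],[4.5,[0,0,-7],0],[4.5,[0,0,-11],0],[4.5,[-2,4,-12],0],[4.5,[-4,7.5,-12],0],[4.5,[-6,11,-12],0],[4.5,[-8,14.5,-12],0],[4.5,[-9.7,18,-12],0],[4.5,[-11.5,21.5,-12],0],[4.5,[-13.3,24.7,-12],0],[4.5,[-13.3,24.7,-12],0],[4.5,[-13.3,24.7,-12],0]]'

```text
time_s: 4.9
eef_pos: [0.6074, 0.2014, 0.2035]
tcp_rot: [-0.007, 3.136, -0.002]
contact_force: [0.2, -0.4, -0.6]
gripper_width: 0.0534
```

Run:
```python
from h import *
np.set_printoptions(precision=3,suppress=True)
W=cam("wrist"); T=cam("top")
cv2.imwrite("pics/w2.png",np.hstack([cv2.resize(W[0]["color"],(400,300)),cv2.resize(T[0]["color"][100:400,150:550],(400,300))]))
for n,C in(("wrist",W),("top",T)):
  for q,z in(("garlic_centre",.15),("pan_in",.004),("dial_grip",.105),("timer",0)):
    for r in env.pinpoint(q,n)[:2]: print(n,q,r, atz(C,r["point"],z))
o=env.observe();print(o["time_s"],o["eef_pos"],o["gripper_width"])
```

```text
wrist garlic_centre {'point': [314.0, 342.1], 'confidence': 0.95} [0.604 0.201 0.15 ]
wrist pan_in {'point': [311.6, 240.4], 'confidence': 0.8} [0.61  0.199 0.004]
top garlic_centre {'point': [324.3, 337.9], 'confidence': 0.93} [ 0.372 -0.011  0.15 ]
top garlic_centre {'point': [192.6, 202.8], 'confidence': 0.69} [0.603 0.207 0.15 ]
top pan_in {'point': [213.8, 216.4], 'confidence': 0.86} [0.603 0.201 0.004]
top dial_grip {'point': [381.6, 209.5], 'confidence': 0.57} [ 0.592 -0.12   0.105]
top timer {'point': [377.6, 210.0], 'confidence': 0.73} [ 0.608 -0.128  0.   ]
5.4 [0.607 0.199 0.203] 0.053857107553277814
```

View pics/w2.png

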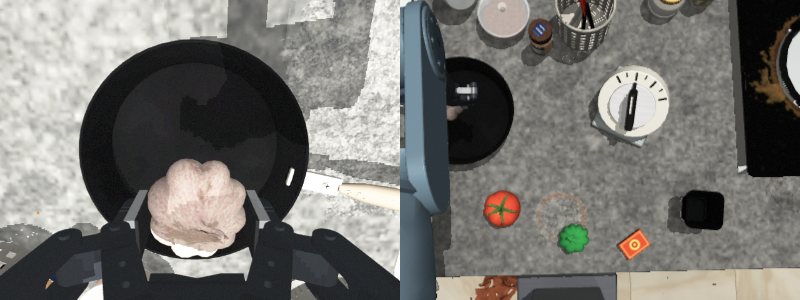

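The garlic is firmly held (opening 54 mm) and sits over the middle of the pan. I'll lower it and release.

Call:
jog_arm --motion '[[4.5,[0,0,3.5],0],[4.5,[0,0,7],0],[4.5,[0,0,9.5],0],[4.5,[0,0,10.5],0],[4.5,[0,0,11.2],0],[4.5,[0,0,11.6],0],[4.5,[0,0,11.6],0],[4.5,[0,0,11.6],0],[6.2,[0,0,11.6],0],[7,[0,0,11.6],0],[8,[0,0,11.6],0],[8,[0,0,11.6],0],[8,[0,0,11.6],0],[8,[0,0,11.6],0],[8,[0,0,9],0],[8,[0,0,6],0],[8,[0,0,2],0],[8,[0,0,-1],0],[8,[0,0,-1],0]]'

```text
time_s: 6.98
eef_pos: [0.6105, 0.1995, 0.221]
tcp_rot: [-0.001, 3.125, 0.001]
contact_force: [1.9, 0.9, 1.5]
gripper_width: 0.0801
```

Run:
```python
from h import *
np.set_printoptions(precision=3,suppress=True)
T=cam("top"); S=cam("side");W=cam("wrist")
cv2.imwrite("pics/t3.png",np.hstack([cv2.resize(T[0]["color"][150:270,310:470],(400,300),interpolation=2),cv2.resize(S[0]["color"][210:330,310:470],(400,300),interpolation=2)]))
for n,C in(("wrist",W),("top",T),("side",S)):
  for q,z in(("garlic_centre",.033),("pan_in",.004),("dial_grip",.105),("timer",0)):
    for r in env.pinpoint(q,n)[:2]: print(n,q,r, atz(C,r["point"],z))
o=env.observe();print(o["time_s"],o["eef_pos"],o["gripper_width"],o["joint_positions"])
```

```text
wrist garlic_centre {'point': [311.0, 241.5], 'confidence': 0.68} [0.606 0.197 0.033]
top garlic_centre {'point': [210.6, 211.2], 'confidence': 0.97} [0.608 0.201 0.033]
top garlic_centre {'point': [324.9, 336.8], 'confidence': 0.71} [ 0.362 -0.014  0.033]
top pan_in {'point': [214.7, 215.2], 'confidence': 0.85} [0.605 0.199 0.004]
top dial_grip {'point': [382.8, 209.9], 'confidence': 0.92} [ 0.591 -0.123  0.105]
top timer {'point': [373.6, 210.2], 'confidence': 0.95} [ 0.608 -0.12   0.   ]
top timer {'point': [440.3, 305.7], 'confidence': 0.33} [ 0.414 -0.244  0.   ]
side garlic_centre {'point': [214.2, 279.1], 'confidence': 0.95} [ 0.359 -0.013  0.033]
side garlic_centre {'point': [301.5, 224.0], 'confidence': 0.51} [0.604 0.197 0.033]
side pan_in {'point': [304.2, 237.1], 'confidence': 0.73} [0.605 0.184 0.004]
side dial_grip {'point': [358.6, 242.4], 'confidence': 0.62} [ 0.597 -0.115  0.105]
side timer {'point': [366.5, 300.3], 'confidence': 0.85} [ 0.605 -0.136  0.   ]
7.7333 [0.607 0.199 0.213] 0.07996261709575626 [ 0.132  0.406  1.516 -0.002  1.216 -1.439]
```

View pics/t3.png

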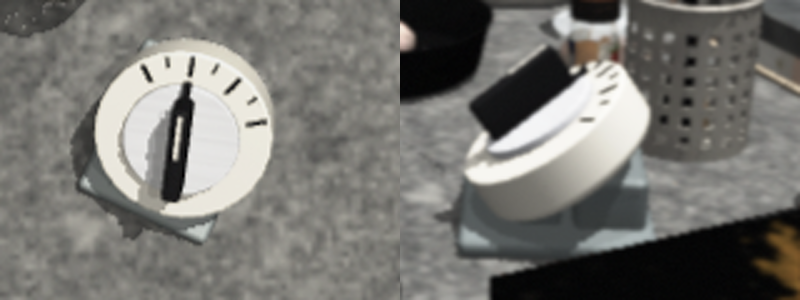

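Garlic at (0.607, 0.198), in the pan. The crop shows the pointer nib at crop pixel (186,90), near the 10-minute mark. Next I'll fit the timer's pose and dial angle from the marks.

```bash
cat > fit.py <<'E'
from h import *
from scipy.optimize import least_squares
np.set_printoptions(precision=3,suppress=True)
c35,s35=np.cos(np.radians(35)),np.sin(np.radians(35))
def axes(yaw):
    x=np.array([np.cos(yaw),np.sin(yaw),0]); Z=np.array([0,0,1.]); y=np.cross(Z,x)
    return x*c35+Z*s35, y, Z*c35-x*s35   # up-face, left, normal
def pt(p,th,r,h):
    u,l,n=axes(p[2]); return np.array([p[0],p[1],.08])+r*(np.cos(th)*u-np.sin(th)*l)+h*n
E
cat > f1.py <<'E'
from fit import *
T=cam("top")
mk=np.array([(147,73),(168,62),(191,66),(215,70),(233,87),(253,103),(257,124)])/2.5+[310,150]
th=np.arange(7)*.3-.9
def res(p): return np.ravel([proj(T,pt(p,t,p[3] if i%2==0 else p[4],0))-m for i,(t,m) in enumerate(zip(th,mk))])
s=least_squares(res,[.605,-.126,-.3,.055,.055]); p=s.x
print(p,np.abs(s.fun).max())
g=pt(p,0,0,.03); print("grip",g,"px",proj(T,g),"side",proj(cam("side"),g))
# bar top: tail and nib pixel -> angle (bar top 41 mm off face)
nib=np.array((186,90))/2.5+[310,150]; tail=np.array((172,201))/2.5+[310,150]
for h in(.025,.035,.041):
    a=least_squares(lambda q:np.r_[proj(T,pt(p,q[0],q[1],h))-nib],[-.3,.036]).x
    b=least_squares(lambda q:np.r_[proj(T,pt(p,q[0],q[1],h))-tail],[-.3,-.036]).x
    print(h,a+[.9,0],b+[.9,0])
E
python3 f1.py
```

```text
[ 0.603 -0.126 -0.473  0.056  0.059] 0.45122896907383847
grip [ 0.588 -0.118  0.105] px [380.213 211.61 ] side [354.809 243.959]
0.025 [0.605 0.047] [ 0.545 -0.04 ]
0.035 [0.619 0.051] [ 0.518 -0.035]
0.041 [0.626 0.053] [ 0.498 -0.032]
```

Call:
jog_arm --motion '[[3.5,[0.3,-3,-2],0.07],[3.5,[0.5,-7,-2],0.07],[3.5,[0.7,-11,-2],0.07],[3.5,[0.9,-15,-2],0.07],[3.5,[1.2,-19,-2],0.07],[3.5,[1.5,-23,-2],0.07],[3.5,[1.7,-27,-2],0.07],[3.5,[1.9,-30,-2],0.07],[3.5,[1.9,-31.7,-2],0.07],[3.5,[1.9,-31.7,-2],0.07],[3.5,[1.9,-31.7,-2],0.07],[3.5,[1.9,-31.7,-2],0.07]]' --squeeze 20

```text
time_s: 8.83
eef_pos: [0.5878, -0.1174, 0.233]
tcp_rot: [0.109, 3.136, -0.001]
contact_force: [-0.3, -0.3, -0.6]
gripper_width: 0.0353
```

Run:
```python
from fit import *
W=cam("wrist"); I=W[0]["color"].copy(); p=[.603,-.126,-.473]
for th,r,h in((-.33,-.036,.041),(-.33,.036,.041),(0,0,.041)):
    q=proj(W,pt(p,th,r,h)); print(q); cv2.circle(I,tuple(int(v) for v in q),4,(0,0,255),1)
cv2.imwrite("pics/w4.png",I)
print(env.pinpoint("dial_grip","wrist"),proj(W,pt(p,0,0,.03)))
o=env.observe();print(o["time_s"],o["eef_pos"],o["tcp_rot"],o["gripper_width"],o["joint_positions"])
```

```text
[318.213 201.089]
[317.495 344.031]
[317.872 268.961]
[{'point': [312.3, 277.7], 'confidence': 0.93}] [312.942 273.664]
8.9333 [ 0.588 -0.117  0.233] [ 0.107  3.136 -0.001] 0.03494896161475133 [-0.394  0.302  1.61   0.001  1.226 -1.897]
```

View pics/w4.png

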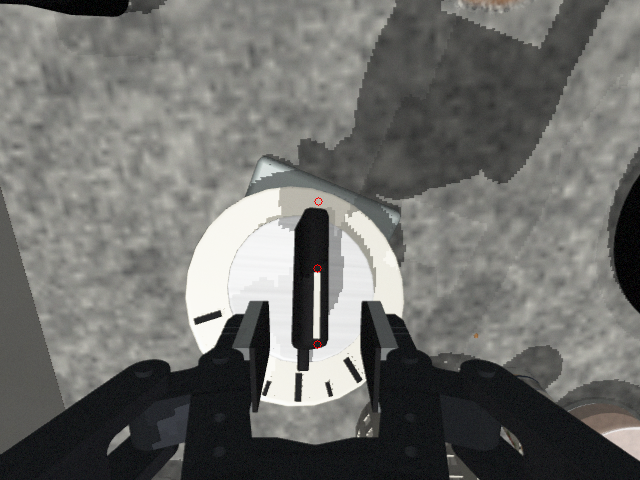

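The wrist view shows the bar top lying between the jaws: stripe at column ~316, jaw centre at column ~315, parallel to the pads. The model points agree to about 2 mm. I'll descend, close loosely around the bar and twist.

Call:
jog_arm --motion '[[3.5,[0,0,2],0],[3.5,[0,0,4.5],0],[3.5,[0,0,6],0],[3.5,[0,0,6],0],[1.7,[0,0,6],0],[1.7,[0,0,6],0],[1.7,[0,0,6],0],[1.7,[0,0,6],0],[1.7,[0,0,6],0.1],[1.7,[0,0,6],0.2],[1.7,[0,0,6],0.3],[1.7,[0,0,6],0.3]]'

```text
time_s: 9.93
eef_pos: [0.5887, -0.1173, 0.1746]
tcp_rot: [0.578, 3.082, -0.003]
contact_force: [-1.4, -2.3, -1.1]
gripper_width: 0.0171
```

Run:
```python
from fit import *
S=cam("side");T=cam("top")
cv2.imwrite("pics/t5.png",np.hstack([cv2.resize(T[0]["color"][150:270,310:470],(400,300),interpolation=2),cv2.resize(S[0]["color"][180:300,310:470],(400,300),interpolation=2)]))
o=env.observe();print(o)
```

```text
{'time_s': 10.0333, 'joint_positions': array([-0.394,  0.375,  1.644, -0.   ,  1.116, -1.6  ]), 'joint_vel': array([-0.   ,  0.003, -0.001,  0.003, -0.002, -0.006]), 'effort': array([  2.214, -49.4  , -30.71 ,   1.12 ,  -0.121,   0.26 ]), 'eef_pos': array([ 0.589, -0.117,  0.174]), 'tcp_rot': array([ 0.569,  3.084, -0.002]), 'contact_force': array([-1.571, -3.598,  1.273]), 'moment': array([-0.633,  0.323,  0.08 ]), 'gripper_width': 0.016860510972233008}
```

View pics/t5.png

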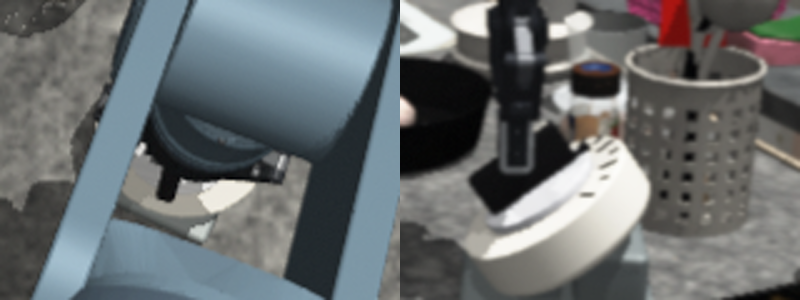

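The fingers straddle the bar at crop pixel (515,150) and contact forces are small. Continuing the twist.

Call:
jog_arm --motion '[[1.7,[0,0,0],0.1],[1.7,[0,0,0],0.2],[1.7,[0,0,0],0.3],[1.7,[0,0,0],0.4],[1.8,[0,0,0],0.5],[1.8,[0,0,0],0.6],[1.9,[0,0,0],0.7],[1.9,[0,0,0],0.8],[2.0,[0,0,0],0.9],[2.0,[0,0,0],1.0],[2.1,[0,0,0],1.1],[2.1,[0,0,0],1.15],[2.1,[0,0,0],1.15]]'

```text
time_s: 11.12
eef_pos: [0.5891, -0.1167, 0.1755]
tcp_rot: [2.152, 2.28, 0.005]
contact_force: [-1.2, 1.3, 1.8]
gripper_width: 0.0213
```

Run:
```python
from fit import *
W=cam("wrist");I=W[0]["color"].copy()
p=[.603,-.126,-.473]
for d in(1.7,1.8,1.9,2.0):
  for h in (.041,):
    a,b=proj(W,pt(p,d-.9,-.036,h)),proj(W,pt(p,d-.9,.036,h)); print(d,a,b,np.arctan2(*(b-a)))
cv2.imwrite("pics/w6.png",I)
o=env.observe();print(o["time_s"],o["eef_pos"],o["tcp_rot"],o["contact_force"],o["moment"],o["gripper_width"])
```

```text
1.7 [284.579 233.563] [309.925 436.278] 0.12439013842458853
1.8 [292.773 232.163] [301.113 435.276] 0.041039597951665355
1.9 [301.202 231.718] [292.471 433.259] -0.04329733150512164
2.0 [309.794 232.269] [284.08  430.282] -0.12913509476438476
11.1667 [ 0.589 -0.117  0.175] [2.15  2.282 0.005] [-2.069  1.604  2.679] [0.285 0.28  0.039] 0.02115307195818297
```

View pics/w6.png

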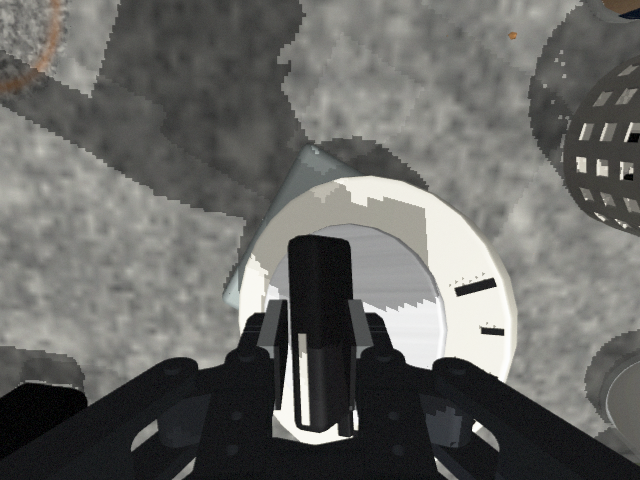

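The dial reads about 1.8–1.87 here, which is marginal for the 1.815 mark. I'll push about 0.13 rad further, still short of the stop, and check.

Call:
jog_arm --motion '[[2.1,[0,0,0],0.07],[2.1,[0,0,0],0.13],[2.1,[0,0,0],0.13],[2.1,[0,0,0],0.13]]'

```text
time_s: 11.5
eef_pos: [0.5893, -0.1165, 0.1758]
tcp_rot: [2.289, 2.143, 0.006]
contact_force: [-1.4, 1.4, 1.7]
gripper_width: 0.0209
```

Run:
```python
from fit import *
W=cam("wrist");I=W[0]["color"].copy()
p=[.603,-.126,-.473]
for d,c in((1.8,(0,0,255)),(1.95,(0,255,0))):
    a,b=proj(W,pt(p,d-.9,-.036,.041)),proj(W,pt(p,d-.9,.036,.041)); print(d,a,b)
    cv2.line(I,tuple(int(v) for v in a),tuple(int(v) for v in b),c,1)
cv2.imwrite("pics/w7.png",cv2.resize(I[200:460,180:460],(560,520),interpolation=2))
o=env.observe();print(o["time_s"],o["eef_pos"],o["tcp_rot"],o["contact_force"],o["moment"],o["gripper_width"])
```

```text
1.8 [280.778 235.939] [311.998 436.073]
1.95 [292.833 234.169] [299.337 434.008]
11.55 [ 0.589 -0.117  0.176] [2.29  2.142 0.006] [-0.865  1.148  2.836] [0.21  0.278 0.042] 0.021230790911126948
```

View pics/w7.png

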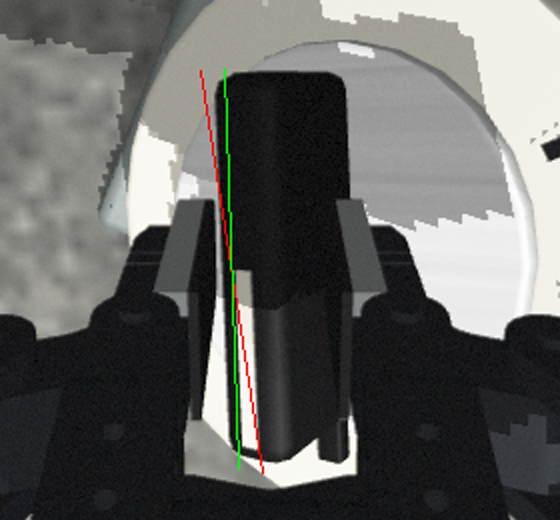

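The bar follows the fingers. The stripe slope puts the dial at about 1.92. I'll nudge it another 0.06 rad for margin, come back to 20 minutes (heading −0.834), then squeeze lightly to align the bar.

Call:
jog_arm --motion '[[2.1,[0,0,0],0.06],[2.1,[0,0,0],0.06],[2.1,[0,0,0],0.06],[2.1,[0,0,0],-0.04],[2.1,[0,0,0],-0.14],[2.1,[0,0,0],-0.24],[2.0,[0,0,0],-0.34],[2.0,[0,0,0],-0.44],[1.9,[0,0,0],-0.54],[1.9,[0,0,0],-0.64],[1.8,[0,0,0],-0.74],[1.8,[0,0,0],-0.8],[1.8,[0,0,0],-0.8],[1.2,[0,0,0],-0.8],[1.2,[0,0,0],-0.8],[1.2,[0,0,0],-0.8],[1.2,[0,0,0],-0.8],[1.2,[0,0,0],-0.8]]'

```text
time_s: 13.05
eef_pos: [0.5878, -0.1172, 0.1757]
tcp_rot: [1.271, 2.868, -0.002]
contact_force: [-8.3, -3.5, 5.8]
gripper_width: 0.0156
```

Call:
jog_arm --motion '[[2.2,[0,0,0],0],[2.8,[0,0,0],0],[3.5,[0,0,0],0],[3.5,[0,0,0],0],[3.5,[0,0,-3],0],[3.5,[0,0,-7],0],[3.5,[0,0,-11],0],[3.5,[3,2.8,-11],0],[3.5,[6,5.5,-11],0],[3.5,[9,8.2,-11],0],[3.5,[12,11,-11],0],[3.5,[15,13.5,-11],0],[3.5,[18,16,-11],0],[3.5,[21,19,-11],0],[3.5,[22,20,-11],0],[3.5,[22,20,-11],0]]'

```text
time_s: 14.38
eef_pos: [0.5875, 0.1844, 0.285]
tcp_rot: [1.264, 2.872, 0.0]
contact_force: [-0.2, -0.3, -0.6]
gripper_width: 0.0349
```

Run:
```python
from fit import *
T=cam("top");I=T[0]["color"]
p=[.603,-.126,-.473]
cv2.imwrite("pics/t8.png",cv2.resize(I[160:260,325:445],(720,600),interpolation=2))
for d in(1.1,1.2,1.3):
  print(d,[((proj(T,pt(p,d-.9,r,h))-[325,160])*6).round() for r,h in((-.036,.041),(.036,.041),(.056,0))])
for n in("top","side","wrist"):
  C=cam(n)
  for r in env.pinpoint("garlic_centre",n)[:2]: print(n,r["confidence"],atz(C,r["point"],.033))
o=env.observe();print(o["time_s"],o["eef_pos"],o["contact_force"],o["gripper_width"])
```

```text
1.1 [array([256., 410.]), array([401., 235.]), array([457., 137.])]
1.2 [array([247., 403.]), array([411., 243.]), array([472., 148.])]
1.3 [array([239., 395.]), array([420., 251.]), array([485., 161.])]
top 0.77 [ 0.358 -0.018  0.033]
top 0.6 [0.61  0.202 0.033]
side 0.9 [ 0.362 -0.018  0.033]
side 0.85 [0.602 0.19  0.033]
wrist 0.64 [0.605 0.195 0.033]
14.7333 [0.588 0.179 0.285] [ 0.925 -0.104  0.673] 0.03501314270121349
```

View pics/t8.png

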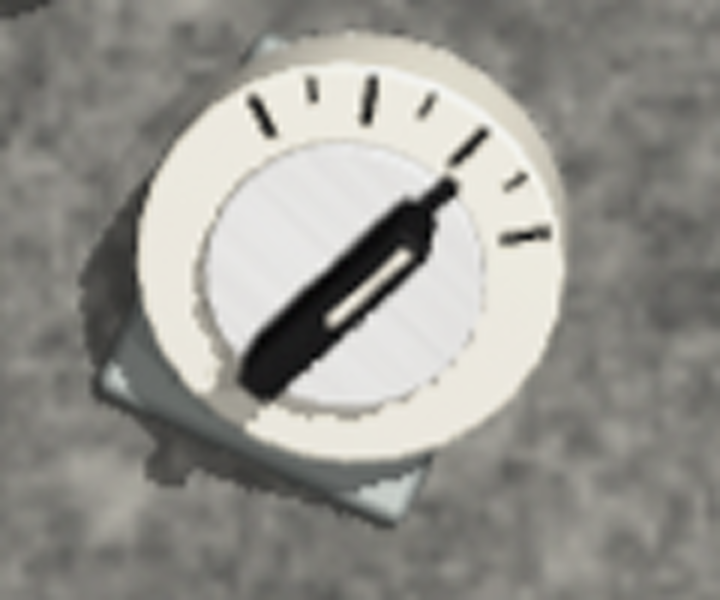

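The nib at (450,187) points at the 20-minute long mark at (470,147). The edges give about 1.2–1.26, so I'll do a quick silhouette fit to check it's within the band.

```bash
cat > sil.py <<'E'
from fit import *
p=[.603,-.126,-.473]
def corners(d,q):
    u,l,n=axes(p[2]);t=d-.9;a=np.cos(t)*u-np.sin(t)*l;b=np.cross(n,a)
    o=np.array([p[0]+q[0],p[1]+q[1],.08])
    return [o+x*a+y*b+z*n for x in(-.036,.036) for y in(-.007,.007) for z in(.008,.041)]
def fitc(n):
    C=cam(n);I=C[0]["color"];c=proj(C,pt(p,0,0,.025))
    k=8;x0,y0=(c-[22,22]).astype(int);P=cv2.resize(I[y0:y0+44,x0:x0+44],None,fx=k,fy=k,interpolation=2)
    M=(P.max(2)<70).astype(np.uint8)
    best=[]
    for d in np.arange(1.0,1.45,.02):
      for dx in(-.003,0,.003):
        for dy in(-.003,0,.003):
          h=cv2.convexHull(np.array([(proj(C,X)-[x0,y0]+.5)*k for X in corners(d,(dx,dy))]).astype(np.int32))
          m=cv2.fillConvexPoly(np.zeros_like(M),h,1); best.append(((m&M).sum()/(m|M).sum(),d,dx,dy))
    best.sort(reverse=True);print(n,np.array(best[:6]))
fitc("top");fitc("side")
E
python3 sil.py
```

```text
top [[ 0.67   1.2    0.003  0.   ]
 [ 0.667  1.18   0.003  0.   ]
 [ 0.664  1.22   0.003  0.   ]
 [ 0.66   1.16   0.003  0.   ]
 [ 0.657  1.22   0.003 -0.003]
 [ 0.657  1.24   0.003 -0.003]]
side [[ 0.706  1.38   0.003 -0.003]
 [ 0.705  1.36   0.003 -0.003]
 [ 0.704  1.34   0.003 -0.003]
 [ 0.702  1.4    0.003 -0.003]
 [ 0.701  1.36   0.003  0.   ]
 [ 0.7    1.34   0.003  0.   ]]
```

The top fit says 1.20. The side fit says about 1.36, but that view is shallow with a dark background, so they disagree. I'll settle it with a wrist view from above.

Call:
jog_arm --motion '[[3.5,[-3,-2.3,0],0],[3.5,[-6,-4.6,0],0],[3.5,[-9,-7,0],0],[3.5,[-12,-9.2,0],0],[3.5,[-15,-11.5,0],0],[3.5,[-18,-13.8,0],0],[3.5,[-21,-16,0],0],[3.5,[-24,-18.2,0],0],[3.5,[-26.7,-20.2,0],0],[3.5,[-26.7,-20.2,0],0],[3.5,[-26.7,-20.2,0],0]]'

```text
time_s: 15.75
eef_pos: [0.6169, -0.1569, 0.2858]
tcp_rot: [1.28, 2.865, -0.002]
contact_force: [-0.1, -0.7, 0.2]
gripper_width: 0.0348
```

Run:
```python
from fit import *
W=cam("wrist");I=W[0]["color"];p=[.603,-.126,-.473]
c=proj(W,pt(p,0,0,.02)).astype(int);print(c,env.observe()["eef_pos"])
x0,y0=max(c[0]-130,0),max(c[1]-110,0)
cv2.imwrite("pics/w9.png",cv2.resize(I[y0:y0+220,x0:x0+260],None,fx=2.7,fy=2.7,interpolation=2))
print(x0,y0)
```

```text
[325 175] [ 0.617 -0.155  0.286]
195 65
```

View pics/w9.png

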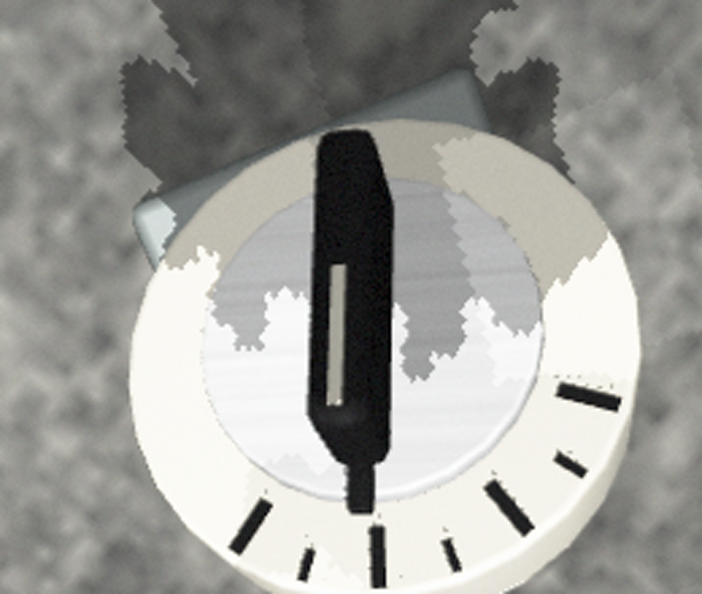

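Run:
```python
from fit import *
W=cam("wrist")
P=lambda *a:np.array(a,float)/2.7+[195,65]
mk=[P(589,397),P(571,465),P(510,507),P(452,555),P(377,557),P(307,565),P(251,526)]
th=np.arange(7)*.3-.9
def res(p): return np.ravel([proj(W,pt(p,t,.056 if i%2==0 else .059,0))-m for i,(t,m) in enumerate(zip(th,mk))])
s=least_squares(res,[.603,-.126,-.473]);p=s.x;print(p,np.abs(s.fun).max())
# stripe on axis on bar top
a=[P(338,266),P(334,402)]
r=least_squares(lambda q:np.ravel([proj(W,pt(p,q[0],q[i+1],.041))-a[i] for i in(0,1)]),[.3,0,.03]).x;print("stripe",r[0]+.9,r)
for h in(.012,.018,.025):
    q=least_squares(lambda q:proj(W,pt(p,q[0],q[1],h))-P(361,505),[.3,.045]).x;print("nib",h,q[0]+.9,q[1])
o=[proj(W,pt(p,0,0,h)) for h in(.008,.041)];print("axis crop px",[(v-[195,65])*2.7 for v in o])
```

```text
[ 0.605 -0.124 -0.457] 0.7239076605094397
stripe 1.2507266227772647 [0.351 0.001 0.032]
nib 0.012 1.234641767071138 0.046218238618507455
nib 0.018 1.21146471238019 0.047932425221746094
nib 0.025 1.1864508154789526 0.04996242135313475
axis crop px [array([365.346, 327.247]), array([338.426, 263.503])]
```

The wrist estimates give the dial at 1.19–1.25, inside the 1.11–1.29 band. The garlic is in the pan and the arm is clear, so I'm handing in.

```bash
python3 -c "
from rig import env
o=env.observe();print(o['time_s'],o['contact_force'],o['joint_vel'].round(3));print(env.sign_off())"
```

```text
15.85 [ 0.90554594 -0.23037745  0.47568788] [ 0.027 -0.009  0.007 -0.001 -0.002 -0.002]
the job is handed in; nothing more can be done
None
```

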